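# Find the panel with the red disc

### The job

Turn over all three painting panels leaning on their stands, so that each shows its white face, and find the one with the red disc. Lay that one flat in the white tray, disc up, setting it down without dropping it, and leave the two plain ones lying white face up on the board. Leave the brush jar, paint pot and paint tube where they are.

Things in the scene. Friction and masses are not known exactly. Their poses are not given: they have to be found in the camera images.
- panel_marked: Wooden painting panel 120 x 66 x 16 mm, 0.08 kg, one of three alike from behind. Origin at its centre; x along the 120 mm, y along the 66 mm, z out of its white face. The one with a red disc, 48 mm across, in the middle of the white face. At the start it leans on a stand, white face against the slope (x up the slope, z down and away from the robot), its top 35 mm past the slope's top. Face up means z up.
- panel_plain1: Wooden painting panel 120 x 66 x 16 mm, 0.08 kg, one of three alike from behind. Origin at its centre; x along the 120 mm, y along the 66 mm, z out of its white face. Its white face is plain. At the start it leans on a stand, white face against the slope (x up the slope, z down and away from the robot), its top 35 mm past the slope's top. Face up means z up.
- panel_plain2: Wooden painting panel 120 x 66 x 16 mm, 0.08 kg, one of three alike from behind. Origin at its centre; x along the 120 mm, y along the 66 mm, z out of its white face. Its white face is plain. At the start it leans on a stand, white face against the slope (x up the slope, z down and away from the robot), its top 35 mm past the slope's top. Face up means z up.
- stand_a: Fixed dark wooden stand, 56 mm wide; panel_marked leans on it; its place among the three changes. Origin at the foot of its slope, on the board's top; x level, the way the slope rises (away from the robot). Slope 50 degrees, 85 mm long (top 65 mm up); a lip 6 mm high stands 8 to 14 mm in front of the foot. The panel's top edge is 92 to 102 mm above the origin, 65 to 77 mm along x.
- stand_b: Same as stand_a; panel_plain1 leans on it. Pushed towards the robot from behind its top edge (open space there), a panel pivots on the lip and, once past upright, falls on the board in front of the stand, white face up, lower edge on or near the lip.
- stand_c: Same as stand_a; panel_plain2 leans on it. The stands' x axes agree within 0.12 rad, and lie within 0.2 rad of the robot's x.
- board: Fixed paint-spattered plywood drawing board 310 (x) x 460 (y) x 12 mm lying on the table, carrying the stands side by side about 130 mm apart along y, with clear space for the panels to fall on towards the robot. Origin under its centre, at table height.
- tray: Fixed open white plastic tray, outside 200 (x) x 150 (y) x 25 mm high, walls and floor 4 mm thick, to the left or right of the board. Origin under its centre, at table height.
- brush_jar: Loose amber jar holding brushes, 84 mm across, 105 mm tall, 220 mm with the brushes, 0.6 kg, on the other side of the board. Origin at the centre of its underside. Bystander.
- paint_pot: Loose lidded paint pot 64 mm across, 65 mm tall, beyond the board. Origin at the centre of its underside. Bystander.
- paint_tube: Loose rigid paint tube about 120 x 46 x 18 mm lying beyond the board. Origin at its underside, near its middle, x towards the cap. Bystander.
Not all that is in view belongs to the job. What is shaped like the panel_plain1 but black or purple is not meant.

How it is judged (in metres and radians):
At the end, for the whole second after the job is handed in: The marked panel lies disc up in the tray (7 degrees, centre within 60 mm of the tray's in x and y, under 20 mm high); the plain panels lie white face up on the board (14 degrees, centre under 50 mm high and over the board); all three at rest (x of panel_marked in the frame of tray between -0.06 and 0.06 m and y of panel_marked in the frame of tray between -0.06 and 0.06 m and z of panel_marked in the frame of tray below 0.02 m and angle between panel_marked's own z axis and vertical below 0.12 rad and angle between each of panel_plain1, panel_plain2's own z axis and vertical below 0.25 rad and height (world z) of each of panel_plain1, panel_plain2 below 0.05 m and x of panel_plain1 in the frame of board between -0.155 and 0.155 m and y of panel_plain1 in the frame of board between -0.23 and 0.23 m and x of panel_plain2 in the frame of board between -0.155 and 0.155 m and y of panel_plain2 in the frame of board between -0.23 and 0.23 m and linear speed of each of panel_marked, panel_plain1, panel_plain2 below 0.02 m/s); the robot touches nothing.
It fails at once if the brush jar is shoved more than 30 mm or knocked over (distance of brush_jar from where it was at the start of the episode above 0.03 m or angle between brush_jar's own z axis and vertical above 0.5 rad).
It fails at once if the paint pot is shoved more than 30 mm or knocked over (distance of paint_pot from where it was at the start of the episode above 0.03 m or angle between paint_pot's own z axis and vertical above 0.5 rad).
It fails at once if the paint tube is shoved more than 30 mm (distance of paint_tube from where it was at the start of the episode above 0.03 m).
It fails at once if the marked panel is dropped or thrown into the tray (faster than 0.9 m/s over it) (x of panel_marked in the frame of tray between -0.11 and 0.11 m and y of panel_marked in the frame of tray between -0.085 and 0.085 m and linear speed of panel_marked above 0.9 m/s).
It also fails if it takes over 69 s, if anything falls off the work surface, if the arm or the gripper's body presses on something with over 40 N, if the wrist force passes 120 N, or if a joint passes its speed limit or range.

### The arm

A 7-joint arm with a two-finger parallel gripper is mounted at the origin on the work surface. World frame = base frame: x ahead of the robot, y to its left, z up, the work surface at z = 0. Lengths are in m, angles in degrees, forces in N, time in s.
With the tool pointing down it reaches from about 0.4 to 0.85 m from the base axis. Payload 6.9 kg.
Tool frame: the origin (TCP) lies at the very end of the fingers, on their centre line; the grasp point (between the pads) lies 19 mm behind it; x points along the fingers, z is the direction in which the jaws open and shut, and the axes are right-handed (so a half turn about x gives the same grasp; the last joint's range is limited). The gripper opens to 85 mm and grips with 20 to 120 N. Pads are 22 mm wide; open, the fingers measure 114 mm over their backs; the gripper's body (76 mm by 85 mm) begins 54 mm behind the grasp point. The pads swing forward as they close: fully open they stand 13 mm farther back than shut.
Start: joints at [81.102, 29.078, -13.613, 85.955, 7.202, 65.827, -8.869], TCP at [0.161, -0.604, 0.231] pointing down, gripper open.
Joint ranges: [-176.47, 176.47], [-13.61, 117.27], [-81.72, 77.17], [0.22, 143.17], [-87.28, 267.28], [10, 112.55], [-165.47, 165.47]. Speed limits (degrees/s): [136.94, 136.94, 180, 180, 180, 180, 180].

### API

Orientations are given as a 3x3 rotation matrix whose columns are the frame's x, y, z axes.
In Python, from plant import r gives the robot as it stands.
- The arm moves only by the tool arm_command, never from a script. Its arguments are lists of equal length, an entry for each row: "delta_pos": the shift along the tool's x, y, z in units of 40 mm (1.0 is 40 mm), a list of three; "yaw": the turn about the tool's x in rad. In form: {"delta_pos": [[x, y, z], ...], "yaw": [yaw, ...]}. A call has exactly 8 rows; each row shifts and turns the pose as measured when the row begins, along the tool's axes as they then stand; what a row does not reach is not made up. A row lasts 1/8 s, in which the tool goes at most 62.5 mm and 10.7 degrees, less where a joint would pass 70% of its speed; a pose out of reach is approached as far as the arm can. A call is refused whole if a number of a shift passes 1 or a number of a turn 0.188, either way. A call with a gripper value outside its range is refused whole. "hand" is the closure, from 0 (fully open) to 1 (shut), set as the call begins (left out, the last holds). The fingers move at their own pace and stop on an object; the grip force is fixed at half the most. Time passes only in rows, so rows that do not move let the fingers close, or fill a call up. It gives the time, the measured TCP pose, the force and the opening at its end, in the units of the state.
- r.read_state(): the state, without advancing time (a new reading comes with each control period).
- r.read_camera(name): name is "side" or "top" or "wrist"; returns a dict with "img" (420x560x3 uint8, red, green, blue), "fx", "fy", "cx", "cy" (pixels), "rvec" (rotation vector, rad) and "tvec" (3), from world to camera coordinates, as OpenCV has them; the wrist camera has in their place "mount" (4x4, takes a point from camera to tool coordinates, whose origin is the TCP and whose axes are the tool frame's). Camera axes: x right, y down, z forward; pixel columns grow to the right and rows downward; lengths in m; the calibration is good to about 2 mm. A picture is of the moment at which its call begins: read the wrist's pose just before it. There is no depth.
- r.hand_in(): hands the job in, once; it reports no verdict.
The state is a dict: "time": time; "joint_positions": joint angles; "joint_vel": joint speeds; "joint_efforts": joint torques, N m; "tool_pos": TCP position; "orientation": TCP orientation; "contact_force": force on the tool from outside, world axes, zero at the start; "moment": the same for the moment, N m; "opening": opening from 0.0 (shut) to 1.0 (fully open).
Only numpy, scipy, OpenCV 4.12 (cv2) and the standard library are available. Lean on these libraries where they do the work, as an engineer would, in place of code of your own. Each camera call takes 0.05 s, during which the arm holds its last target.

## Working session

There is one attempt and no reset: what is moved stays moved. The work goes in short steps, Python scripts to look and compute and a tool call to move; the robot and the scene stay as the last step left them, time stands still between calls to the robot, and variables do not carry over. Pictures are saved under pics/ and viewed, and the job is handed in when it is done.

Besides the shell and the picture viewer there is one more tool, called after ">>>" as name([rows], argument=value, ...), one row to a line, values as JSON. arm_command: Moves the arm, as the interface text tells. Its arguments: {"type":"object","properties":{"delta_pos":{"type":"array"},"yaw":{"type":"array"},"hand":{"type":"number"}},"required":["delta_pos","yaw"]}

```bash
mkdir -p pics; ls; cat > h.py <<'E'
import numpy as np,cv2
from plant import r
def cam(n):
    c=r.read_camera(n); return c
def save(n,f):
    c=cam(n); cv2.imwrite('pics/'+f,c['img'][:,:,::-1]); return c
def K(c): return np.array([[c['fx'],0,c['cx']],[0,c['fy'],c['cy']],[0,0,1]])
def ray(c,u,v):
    R=cv2.Rodrigues(np.array(c['rvec'],float))[0]; t=np.array(c['tvec'],float).ravel()
    return -R.T@t, R.T@np.array([(u-c['cx'])/c['fx'],(v-c['cy'])/c['fy'],1])
def onz(c,u,v,z):
    o,d=ray(c,u,v); return o+d*(z-o[2])/d[2]
def proj(c,P): return cv2.projectPoints(np.array(P,float).reshape(-1,3),np.array(c['rvec'],float),np.array(c['tvec'],float),K(c),None)[0].reshape(-1,2)
E
python3 - <<'E'
from h import *
for n in('top','side','wrist'):
    c=save(n,n+'0.png')
    print(n,{k:np.round(v,4) for k,v in c.items() if k!='img'})
    if n!='wrist': print('pos',ray(c,280,210)[0])
print({k:np.round(v,3) for k,v in r.read_state().items()})
E
```

```text
pics
top {'fx': np.float64(430.5961), 'fy': np.float64(430.5961), 'cx': np.float64(273.3424), 'cy': np.float64(216.4177), 'rvec': array([ 2.1543, -2.1967,  0.1042]), 'tvec': array([0.0071, 0.6294, 1.1424])}
pos [ 5.21283745e-01 -3.45344103e-04  1.19560600e+00]
side {'fx': np.float64(387.18), 'fy': np.float64(387.18), 'cx': np.float64(278.4797), 'cy': np.float64(206.0088), 'rvec': array([ 0.7597, -2.3726,  1.3684]), 'tvec': array([0.5138, 0.2604, 0.6616])}
pos [0.16648818 0.658923   0.55466581]
wrist {'fx': np.float64(299.5267), 'fy': np.float64(299.5267), 'cx': np.float64(281.2227), 'cy': np.float64(212.0366), 'mount': array([[-1.400e-03, -2.828e-01,  9.592e-01, -1.432e-01],
       [ 2.000e-04, -9.592e-01, -2.828e-01,  7.150e-02],
       [ 1.000e+00, -2.000e-04,  1.400e-03,  2.000e-04],
       [ 0.000e+00,  0.000e+00,  0.000e+00,  1.000e+00]])}
{'time': np.float64(0.15), 'joint_positions': array([ 81.101,  29.116, -13.609,  85.997,   7.203,  65.828,  -8.869]), 'joint_vel': array([-0.032, -0.147,  0.064, -0.202,  0.114, -0.073, -0.103]), 'joint_efforts': array([-3.0000e-03, -6.2101e+01, -2.1890e+00, -2.4984e+01,  1.3000e-02,
        9.0000e-03,  0.0000e+00]), 'tool_pos': array([ 0.161, -0.603,  0.231]), 'orientation': array([[-0.   ,  0.966,  0.258],
       [ 0.001,  0.258, -0.966],
       [-1.   , -0.   , -0.001]]), 'contact_force': array([-0.7  ,  0.191,  0.063]), 'moment': array([0.035, 0.024, 0.003]), 'opening': np.float64(0.997)}
```

View pics/top0.png

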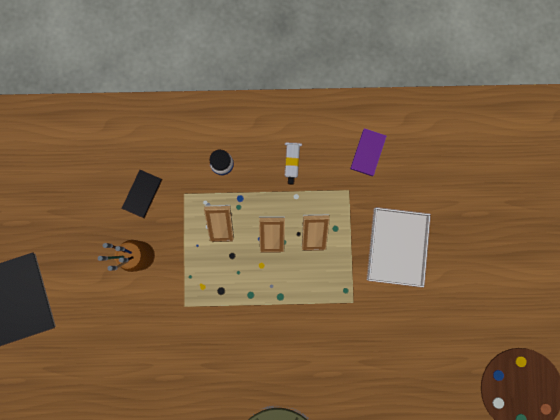

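View pics/side0.png

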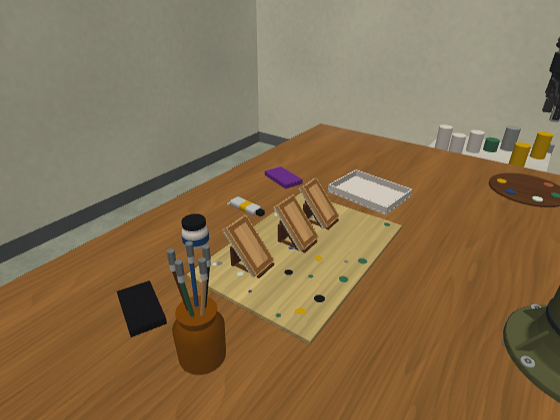

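```bash
python3 - <<'E'
import cv2
a=cv2.imread('pics/top0.png'); cv2.imwrite('pics/z1.png',cv2.resize(a[180:310,180:355],None,fx=4.5,fy=4.5,interpolation=cv2.INTER_CUBIC))
cv2.imwrite('pics/z2.png',cv2.resize(a[195:300,355:440],None,fx=5,fy=5,interpolation=cv2.INTER_CUBIC))
E
```

```text
(no output)
```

View pics/z1.png

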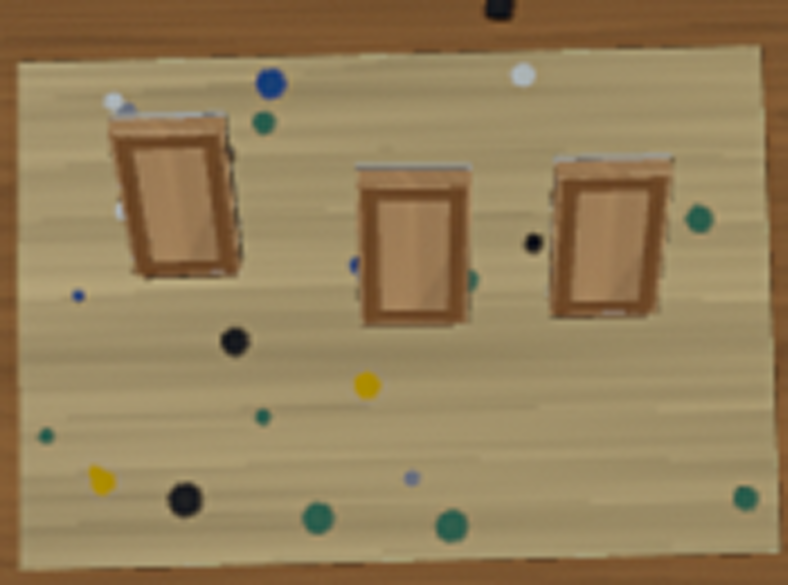

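View pics/z2.png

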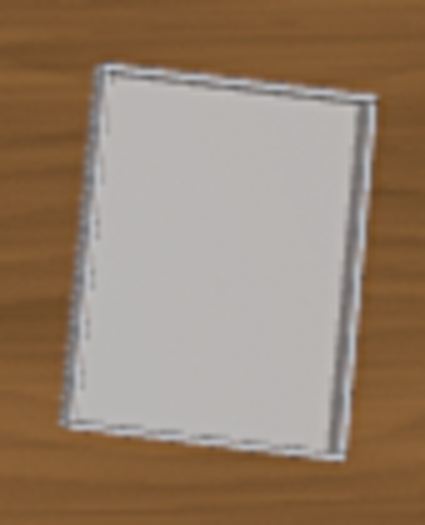

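```bash
cat >> h.py <<'E'
def tl(target):
    s=r.read_state(); return np.round(np.array(s['orientation']).T@(np.array(target)-np.array(s['tool_pos']))/.04,2)
E
python3 - <<'E'
from h import *
c=cam('top')
f=lambda p:(180+p[0]/4.5-.4,180+p[1]/4.5-.4)
g=lambda p:(355+p[0]/5-.4,195+p[1]/5-.4)
for n,t,b in((1,[(110,116),(228,114)],[(137,277),(240,275)]),(2,[(357,167),(471,167)],[(361,325),(465,325)]),(3,[(555,158),(673,157)],[(552,317),(657,317)])):
    T=[onz(c,*f(p),.109) for p in t]; B=[onz(c,*f(p),.02) for p in b]
    m=sum(T)/2; mb=sum(B)/2; w=T[0]-T[1]
    print(n,'top',m.round(4),'bot',mb.round(4),'w',np.linalg.norm(w).round(4),'ax',(m-mb)[:2].round(4),np.degrees(np.arctan2((m-mb)[1],(m-mb)[0])).round(1), np.degrees(np.arctan2(-w[0],w[1])).round(1))
Tr=[onz(c,*g(p),.025) for p in((100,65),(376,97),(345,460),(62,428))]
print(np.round(Tr,4),np.mean(Tr,axis=0)); e=Tr[0]-Tr[3];print('tray yaw',np.degrees(np.arctan2(e[1],e[0])))
for p in((18,62),(760,46),(778,553),(20,570)): print('board',onz(c,*f(p),.012).round(3))
for u,v,z in((220,158,.065),(292,146,.01),(130,256,.1)): print(onz(c,u,v,z).round(3))
m=.5*(onz(c,*f((471,167)),.109)+onz(c,*f((357,167)),.109))
E
```

```text
1 top [0.6535 0.1372 0.109 ] bot [0.5659 0.1374 0.02  ] w 0.0666 ax [ 0.0876 -0.0002] -0.1 -0.1
2 top [ 6.213e-01 -5.000e-04  1.090e-01] bot [0.5336 0.002  0.02  ] w 0.0642 ax [ 0.0877 -0.0024] -1.6 -1.1
3 top [ 0.6245 -0.1133  0.109 ] bot [ 0.5362 -0.114   0.02  ] w 0.0665 ax [0.0884 0.0007] 0.5 -0.6
[[ 0.6487 -0.2828  0.025 ]
 [ 0.6281 -0.4331  0.025 ]
 [ 0.4323 -0.4059  0.025 ]
 [ 0.4523 -0.2542  0.025 ]] [ 0.54034143 -0.34399159  0.025     ]
tray yaw -8.295668200713871
board [0.7   0.242 0.012]
board [ 0.701 -0.215  0.012]
board [ 0.392 -0.215  0.012]
board [0.391 0.241 0.012]
[0.785 0.134 0.065]
[ 0.829 -0.062  0.01 ]
[0.529 0.36  0.1  ]
```

>>> arm_command([
  [0, 0, -0.8],
  [0, 0.3, -0.8],
  [0, 0.8, -0.8],
  [0, 0.8, -0.8],
  [0, 0.8, -0.8],
  [0, 0.8, -0.8],
  [0, 0.8, -0.8],
  [0, 0.8, -0.8],
], yaw=[0.13, 0.13, 0, 0, 0, 0, 0, 0], hand=1)

```text
time: 1.2
tool_pos: [0.3562, -0.3441, 0.2294]
orientation: [[-0.002, 1.0, -0.017], [0.001, -0.017, -1.0], [-1.0, -0.002, -0.001]]
contact_force: [1.5, -0.4, 0.8]
opening: 0.0
```

```bash
python3 - <<'E'
from h import *
s=r.read_state();print(s['tool_pos'],np.round(s['orientation'],3),tl([.67,-.114,.2]))
E
```

```text
[ 0.35623672 -0.34409783  0.22937661] [[-0.002  1.    -0.017]
 [ 0.001 -0.017 -1.   ]
 [-1.    -0.002 -0.001]] [ 0.73  7.75 -5.88]
```

>>> arm_command([
  [0, 1, -0.75],
  [0, 1, -0.75],
  [0, 1, -0.75],
  [0, 1, -0.75],
  [0, 1, -0.75],
  [0, 1, -0.75],
  [0, 1, -0.75],
  [0, 1, -0.75],
], yaw=[-0.017, 0, 0, 0, 0, 0, 0, 0])

```text
time: 2.2
tool_pos: [0.6851, -0.0971, 0.2283]
orientation: [[-0.003, 1.0, -0.002], [-0.001, -0.002, -1.0], [-1.0, -0.003, 0.001]]
contact_force: [-0.1, -1.0, 1.0]
opening: 0.001
```

```bash
python3 - <<'E'
from h import *
s=r.read_state();print(s['tool_pos'],np.round(s['orientation'],3),tl([.67,-.114,.095]))
E
```

```text
[ 0.68512221 -0.0971172   0.22833914] [[-0.003  1.    -0.002]
 [-0.001 -0.002 -1.   ]
 [-1.    -0.003  0.001]] [ 3.33 -0.37  0.42]
```

>>> arm_command([
  [0.3, -0.2, 0.3],
  [0.6, 0, 0],
  [0.6, 0, 0],
  [0.6, 0, 0],
  [0.6, 0, 0],
  [0.5, 0, 0.1],
  [0, 0, 0],
  [0, 0, 0],
], yaw=[0, 0, 0, 0, 0, 0, 0, 0])

```text
time: 3.2
tool_pos: [0.6759, -0.112, 0.0937]
orientation: [[-0.007, 1.0, 0.001], [0.001, 0.001, -1.0], [-1.0, -0.007, -0.001]]
contact_force: [0.2, -0.5, 1.0]
opening: -0.001
```

```bash
python3 - <<'E'
from h import *
s=r.read_state();print(s['tool_pos'],tl([.67,-.114,.095]))
save('side','s1.png')
E
```

```text
[ 0.6759067  -0.11197506  0.09366443] [-0.03 -0.15  0.05]
```

View pics/s1.png

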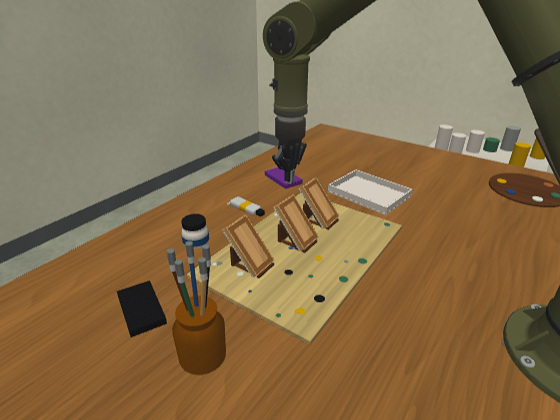

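>>> arm_command([
  [0, -0.5, 0],
  [0, -0.5, 0],
  [0, -0.5, 0],
  [0, -0.5, 0],
  [0, -0.5, 0],
  [0, -0.5, 0],
  [0, -0.4, 0],
  [0, -0.2, 0],
], yaw=[0, 0, 0, 0, 0, 0, 0, 0])

```text
time: 4.25
tool_pos: [0.5337, -0.1119, 0.1031]
orientation: [[0.011, 1.0, 0.002], [-0.002, 0.002, -1.0], [-1.0, 0.011, 0.002]]
contact_force: [-0.0, -0.8, -0.4]
opening: -0.002
```

```bash
python3 - <<'E'
from h import *
s=r.read_state();print(s['tool_pos'])
save('side','s2.png')
E
```

```text
[ 0.53370804 -0.11192551  0.10314784]
```

View pics/s2.png

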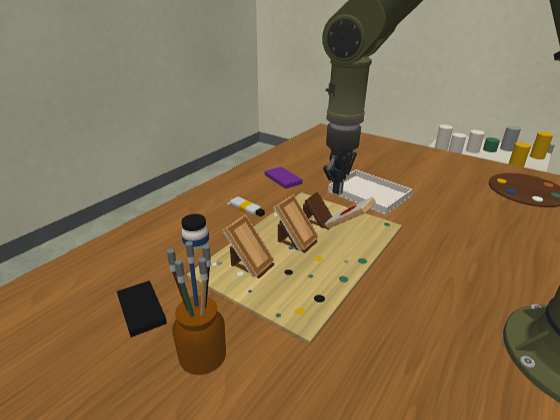

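>>> arm_command([
  [-0.9, 0, 0],
  [-0.8, 0.5, 0],
  [0, 0.7, -0.6],
  [0, 0.7, -0.7],
  [0, 0.7, -0.7],
  [0, 0.6, -0.7],
  [0, 0.2, 0],
  [0, 0, 0],
], yaw=[0, 0, 0, 0, 0, 0, 0, 0])

```text
time: 5.3
tool_pos: [0.6768, -0.0011, 0.1785]
orientation: [[0.019, 1.0, -0.001], [-0.003, -0.001, -1.0], [-1.0, 0.019, 0.003]]
contact_force: [-0.1, 0.3, -0.6]
opening: 0.001
```

```bash
python3 - <<'E'
from h import *
s=r.read_state();print(s['tool_pos'],tl([.67,.0,.094]))
E
```

```text
[ 0.67683476 -0.00114092  0.17847509] [ 2.11 -0.21 -0.03]
```

>>> arm_command([
  [0.6, 0, 0],
  [0.7, 0, 0],
  [0.7, -0.1, 0],
  [0.1, 0, 0],
  [0, -0.5, 0],
  [0, -0.5, 0],
  [0, -0.5, 0],
  [0, -0.5, 0],
], yaw=[0, 0, 0, 0, 0, 0, 0, 0])

```text
time: 6.3
tool_pos: [0.5948, -0.0099, 0.0972]
orientation: [[0.028, 1.0, -0.012], [-0.007, -0.011, -1.0], [-1.0, 0.028, 0.007]]
contact_force: [0.7, -0.2, 0.6]
opening: -0.0
```

>>> arm_command([
  [0, -0.5, 0],
  [0, -0.5, 0],
  [0, -0.4, 0],
  [0, -0.2, 0],
  [0, 0, 0],
  [0, 0, 0],
  [0, 0, 0],
  [0, 0, 0],
], yaw=[0, 0, 0, 0, 0, 0, 0, 0])

```text
time: 7.3
tool_pos: [0.5344, -0.0123, 0.1033]
orientation: [[0.043, 0.999, -0.017], [-0.009, -0.017, -1.0], [-0.999, 0.043, 0.008]]
contact_force: [0.4, -0.1, -0.1]
opening: -0.002
```

```bash
python3 - <<'E'
from h import *
s=r.read_state();print(s['tool_pos'],tl([.53,0,.094]))
save('side','s3.png')
E
```

```text
[ 0.53439946 -0.01232698  0.10333058] [ 0.23 -0.13 -0.31]
```

View pics/s3.png

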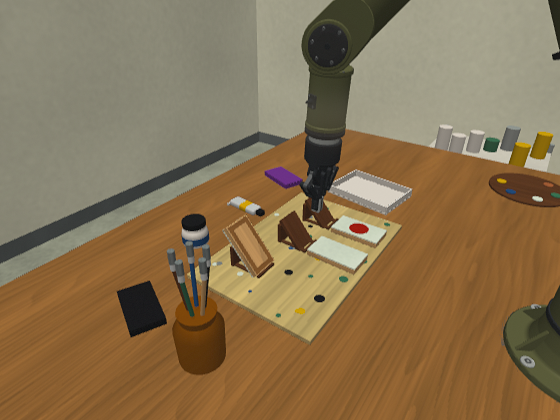

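>>> arm_command([
  [-0.8, 0, 0],
  [-0.8, 0.3, 0],
  [0, 0.9, -0.7],
  [0, 0.9, -0.8],
  [0, 0.9, -0.8],
  [0, 0.8, -0.8],
  [0, 0.3, -0.5],
  [0, 0, 0],
], yaw=[-0.017, 0, 0, 0, 0, 0, 0, 0])

```text
time: 8.35
tool_pos: [0.6999, 0.1355, 0.172]
orientation: [[0.039, 0.999, -0.002], [-0.01, -0.002, -1.0], [-0.999, 0.039, 0.01]]
contact_force: [-0.3, -0.5, -0.2]
opening: 0.0
```

```bash
python3 - <<'E'
from h import *
s=r.read_state();print(s['tool_pos'],tl([.70,.137,.094]))
E
```

```text
[0.6998759  0.13549853 0.171973  ] [ 1.95 -0.07 -0.06]
```

>>> arm_command([
  [0.6, 0, 0],
  [0.6, 0, 0],
  [0.6, 0, 0],
  [0.1, 0, 0],
  [0, -0.4, 0],
  [0, -0.5, 0],
  [0, -0.5, 0],
  [0, -0.5, 0],
], yaw=[0, 0, 0, 0, 0, 0, 0, 0])

```text
time: 9.35
tool_pos: [0.6258, 0.1263, 0.0944]
orientation: [[0.043, 0.999, -0.01], [-0.014, -0.009, -1.0], [-0.999, 0.043, 0.014]]
contact_force: [0.7, 1.4, -0.1]
opening: 0.0
```

>>> arm_command([
  [0, -0.5, 0],
  [0, -0.5, 0],
  [0, -0.5, 0],
  [0, -0.2, 0],
  [0, 0, 0],
  [0, 0, 0],
  [0, 0, 0],
  [0, 0, 0],
], yaw=[0, 0, 0, 0, 0, 0, 0, 0])

```text
time: 10.35
tool_pos: [0.5658, 0.1244, 0.1023]
orientation: [[0.067, 0.998, -0.015], [-0.012, -0.015, -1.0], [-0.998, 0.067, 0.011]]
contact_force: [-0.5, -0.5, -0.6]
opening: 0.001
```

```bash
python3 - <<'E'
from h import *
save('side','s4.png')
E
```

```text
(no output)
```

View pics/s4.png

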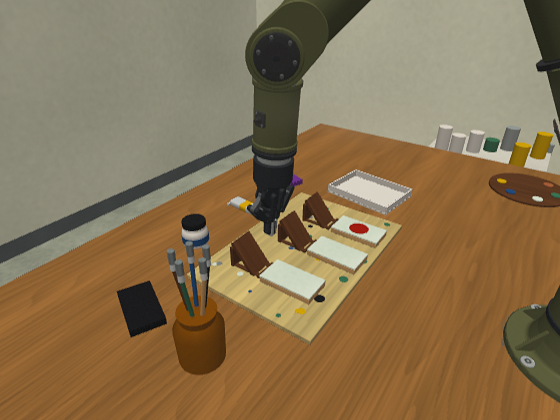

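>>> arm_command([
  [-0.8, 0, 0],
  [-0.8, 0, 0.4],
  [-0.4, 0, 1],
  [0, 0, 1],
  [0, 0, 1],
  [0, 0, 1],
  [0, 0, 1],
  [0, 0, 1],
], yaw=[0, 0, 0, 0, 0, 0, 0, 0], hand=0)

```text
time: 11.4
tool_pos: [0.5582, -0.1333, 0.1865]
orientation: [[0.067, 0.998, -0.007], [-0.01, -0.006, -1.0], [-0.998, 0.067, 0.009]]
contact_force: [0.5, -0.1, 0.3]
opening: 1.001
```

>>> arm_command([
  [0, 0, 1],
  [0, 0, 1],
  [0, 0, 1],
  [0, 0, 1],
  [0, 0, 0.5],
  [0, 0, 0],
  [0, 0, 0],
  [0, 0, 0],
], yaw=[0, 0, 0, 0, 0, 0, 0, 0])

```text
time: 12.4
tool_pos: [0.5566, -0.3183, 0.1867]
orientation: [[0.065, 0.998, -0.007], [-0.007, -0.007, -1.0], [-0.998, 0.065, 0.007]]
contact_force: [0.3, 0.7, 0.1]
opening: 1.002
```

```bash
python3 - <<'E'
from h import *
c=save('top','t2.png'); cv2.imwrite('pics/t2z.png',cv2.resize(c['img'][180:310,180:355,::-1],None,fx=4.5,fy=4.5,interpolation=cv2.INTER_CUBIC))
E
```

```text
(no output)
```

View pics/t2z.png

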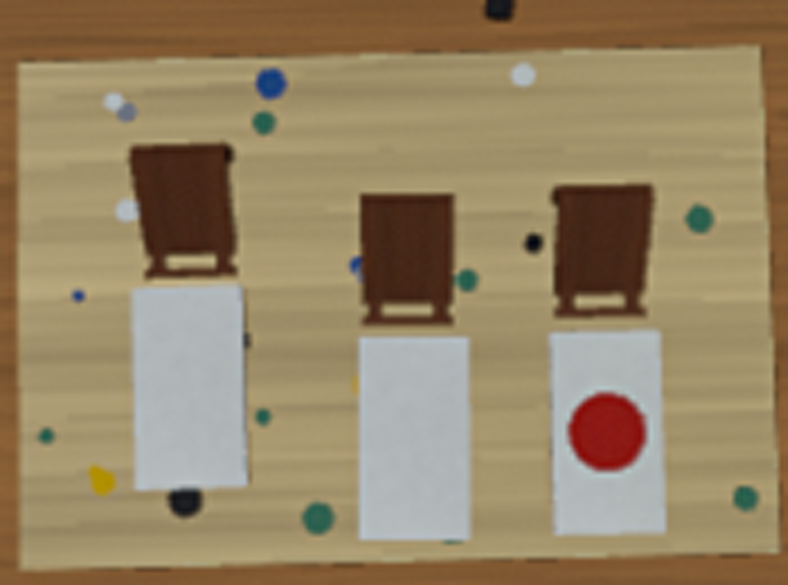

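```bash
python3 - <<'E'
from h import *
c=cam('top')
f=lambda p:(180+p[0]/4.5-.4,180+p[1]/4.5-.4)
A=np.array([onz(c,*f(p),.028) for p in((550,332),(660,331),(666,534),(555,536))])
m=A.mean(0); e=(A[0]+A[1]-A[2]-A[3])/2
print(m,e,np.degrees(np.arctan2(e[1],e[0])), np.linalg.norm(A[0]-A[1]), onz(c,*f((607,432)),.028))
print(tl([m[0],m[1],.08]))
E
```

```text
[ 0.46708195 -0.11317512  0.028     ] [ 0.12062211 -0.00014684  0.        ] -0.06974895850586711 0.06608172797087943 [ 0.46754144 -0.1127442   0.028     ]
[ 2.48 -2.44 -5.13]
```

>>> arm_command([
  [0, -0.4, -0.9],
  [0, -0.4, -0.9],
  [0, -0.4, -0.9],
  [0, -0.4, -0.9],
  [0.5, -0.4, -0.9],
  [0.7, -0.2, -0.4],
  [0.7, 0, 0],
  [0, 0, 0],
], yaw=[-0.007, 0, 0, 0, 0, 0, 0, 0])

```text
time: 13.5
tool_pos: [0.4732, -0.1113, 0.1044]
orientation: [[0.072, 0.997, 0.01], [-0.007, 0.01, -1.0], [-0.997, 0.072, 0.008]]
contact_force: [-1.1, 0.0, 0.5]
opening: 0.999
```

```bash
python3 - <<'E'
from h import *
print(r.read_state()['tool_pos'],tl([.467,-.113,.0155])); save('wrist','w1.png')
E
```

```text
[ 0.47317279 -0.11125494  0.1043944 ] [ 2.21 -0.31  0.02]
```

View pics/w1.png

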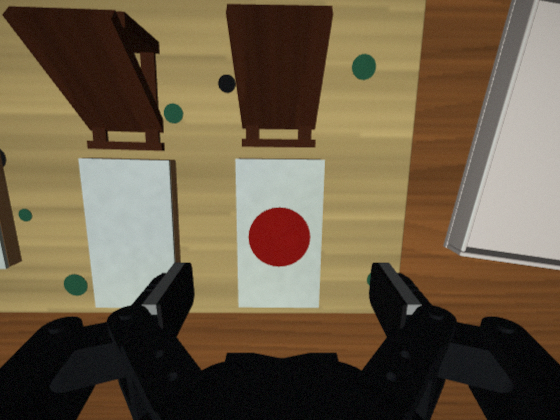

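>>> arm_command([
  [0.4, -0.2, 0],
  [0.5, -0.1, 0],
  [0.5, 0, 0],
  [0.4, 0, 0],
  [0.2, 0, 0],
  [0, 0, 0],
  [0, 0, 0],
  [0, 0, 0],
], yaw=[0.01, 0, 0, 0, 0, 0, 0, 0])

```text
time: 14.55
tool_pos: [0.4752, -0.1146, 0.0317]
orientation: [[0.089, 0.996, -0.003], [-0.012, -0.002, -1.0], [-0.996, 0.089, 0.012]]
contact_force: [-0.0, -0.4, -0.2]
opening: 0.998
```

```bash
python3 - <<'E'
from h import *
print(r.read_state()['tool_pos'],tl([.467,-.113,.0155]))
E
```

```text
[ 0.47524708 -0.11463174  0.03173922] [ 0.39 -0.24 -0.04]
```

>>> arm_command([
  [0.2, -0.2, 0],
  [0.2, 0, 0],
  [0, 0, 0],
  [0, 0, 0],
  [0, 0, 0],
  [0, 0, 0],
  [0, 0, 0],
  [0, 0, 0],
], yaw=[0, 0, 0, 0, 0, 0, 0, 0])

```text
time: 15.55
tool_pos: [0.4684, -0.1149, 0.0144]
orientation: [[0.09, 0.996, -0.003], [-0.012, -0.002, -1.0], [-0.996, 0.09, 0.012]]
contact_force: [-0.2, -0.1, 0.2]
opening: 0.999
```

>>> arm_command([
  [0, 0, 0],
  [0, 0, 0],
  [0, 0, 0],
  [0, 0, 0],
  [0, 0, 0],
  [0, 0, 0],
  [0, 0, 0],
  [0, 0, 0],
], yaw=[0, 0, 0, 0, 0, 0, 0, 0], hand=1)

```text
time: 16.55
tool_pos: [0.4684, -0.1148, 0.015]
orientation: [[0.091, 0.996, -0.003], [-0.013, -0.002, -1.0], [-0.996, 0.091, 0.012]]
contact_force: [-0.9, 0.9, 1.6]
opening: 0.753
```

>>> arm_command([
  [-0.3, 0, 0],
  [-0.3, 0, 0],
  [-0.4, 0, 0],
  [-0.4, 0, 0],
  [-0.4, 0, 0],
  [-0.3, 0, 0],
  [0, 0, 0],
  [0, 0, 0],
], yaw=[0, 0, 0, 0, 0, 0, 0, 0])

```text
time: 17.55
tool_pos: [0.4598, -0.1139, 0.1054]
orientation: [[0.092, 0.996, -0.004], [-0.014, -0.003, -1.0], [-0.996, 0.092, 0.013]]
contact_force: [0.5, 0.4, -0.9]
opening: 0.751
```

```bash
python3 - <<'E'
from h import *
print(r.read_state()['tool_pos'],tl([.5403,-.344,.09])); save('wrist','w2.png'); save('side','s5.png')
E
```

```text
[ 0.45976729 -0.1139418   0.10538784] [0.65 1.98 5.74]
```

View pics/w2.png

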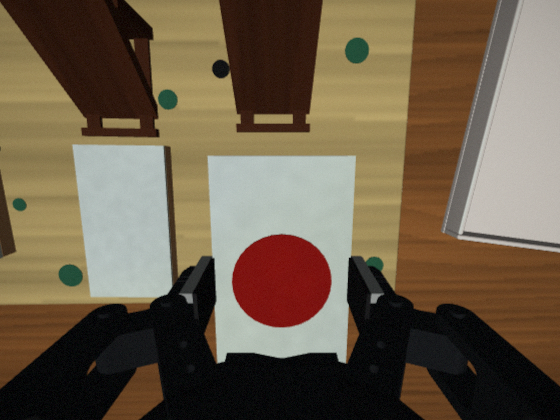

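View pics/s5.png

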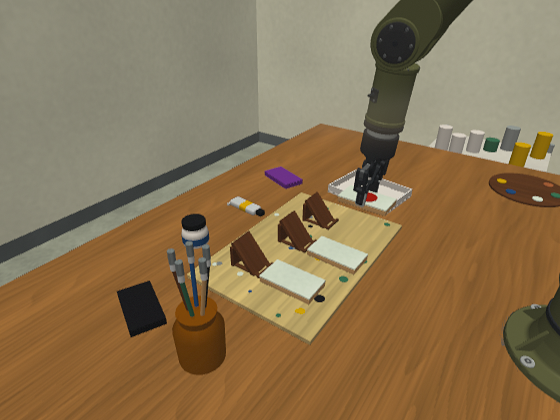

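>>> arm_command([
  [0, 0.1, 0.5],
  [0, 0.3, 0.8],
  [0, 0.3, 0.9],
  [0, 0.3, 0.9],
  [0, 0.3, 0.9],
  [0, 0.3, 0.9],
  [0, 0.3, 0.6],
  [0, 0, 0],
], yaw=[0, 0, 0, 0, 0.07, 0.07, 0, 0])

```text
time: 18.65
tool_pos: [0.5291, -0.3408, 0.1071]
orientation: [[0.082, 0.986, -0.143], [-0.008, -0.143, -0.99], [-0.997, 0.082, -0.004]]
contact_force: [0.5, 0.0, -1.4]
opening: 0.749
```

```bash
python3 - <<'E'
from h import *
s=r.read_state();R=np.array(s['orientation']);print(s['tool_pos'],np.degrees(np.arctan2(R[1,1],R[0,1])),tl([.542,-.344,.05]))
E
```

```text
[ 0.52910232 -0.3408244   0.10712171] -8.237034137696591 [1.45 0.21 0.04]
```

>>> arm_command([
  [0.3, 0.2, 0.05],
  [0.4, 0, 0],
  [0.4, 0, 0],
  [0.3, 0, 0],
  [0.2, 0, 0],
  [0.1, 0, 0],
  [0, 0, 0],
  [0, 0, 0],
], yaw=[0, 0, 0, 0, 0, 0, 0, 0])

```text
time: 19.65
tool_pos: [0.5424, -0.34, 0.0333]
orientation: [[0.079, 0.987, -0.138], [-0.004, -0.139, -0.99], [-0.997, 0.078, -0.007]]
contact_force: [0.0, -0.3, -1.3]
opening: 0.744
```

```bash
python3 - <<'E'
from h import *
s=r.read_state();R=np.array(s['orientation']);print(s['tool_pos'],R.round(3),tl([.542,-.344,.008]))
save('wrist','w3.png')
E
```

```text
[ 0.54237016 -0.34003056  0.0332505 ] [[ 0.079  0.987 -0.138]
 [-0.004 -0.139 -0.99 ]
 [-0.997  0.078 -0.007]] [ 0.63 -0.04  0.1 ]
```

View pics/w3.png

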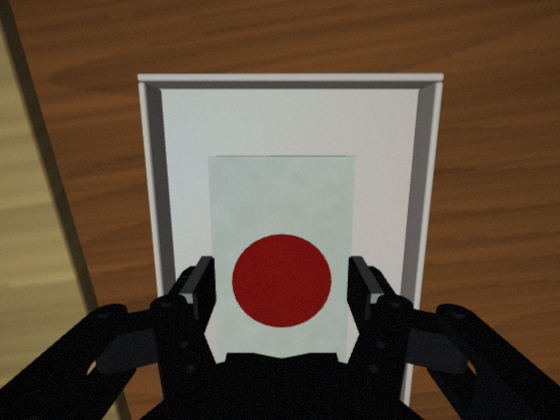

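>>> arm_command([
  [0.2, 0, 0.1],
  [0.2, 0, 0],
  [0.1, 0, 0],
  [0.1, 0, 0],
  [0, 0, 0],
  [0, 0, 0],
  [0, 0, 0],
  [0, 0, 0],
], yaw=[0, 0, 0, 0, 0, 0, 0, 0])

```text
time: 20.7
tool_pos: [0.5441, -0.3449, 0.0085]
orientation: [[0.08, 0.987, -0.139], [-0.005, -0.139, -0.99], [-0.997, 0.08, -0.006]]
contact_force: [0.1, 0.0, -1.4]
opening: 0.749
```

>>> arm_command([
  [0.04, 0, 0],
  [0.04, 0, 0],
  [0, 0, 0],
  [0, 0, 0],
  [0, 0, 0],
  [0, 0, 0],
  [0, 0, 0],
  [0, 0, 0],
], yaw=[0, 0, 0, 0, 0, 0, 0, 0])

```text
time: 21.7
tool_pos: [0.5444, -0.345, 0.0077]
orientation: [[0.081, 0.987, -0.139], [-0.006, -0.139, -0.99], [-0.997, 0.081, -0.005]]
contact_force: [-0.8, 0.7, 0.8]
opening: 0.751
```

Contact has begun (force sign changed); releasing.

>>> arm_command([
  [0, 0, 0],
  [0, 0, 0],
  [0, 0, 0],
  [0, 0, 0],
  [0, 0, 0],
  [0, 0, 0],
  [0, 0, 0],
  [0, 0, 0],
], yaw=[0, 0, 0, 0, 0, 0, 0, 0], hand=0)

```text
time: 22.7
tool_pos: [0.5447, -0.3451, 0.0077]
orientation: [[0.081, 0.987, -0.139], [-0.006, -0.139, -0.99], [-0.997, 0.081, -0.005]]
contact_force: [0.1, -0.2, -0.2]
opening: 0.998
```

>>> arm_command([
  [-0.3, 0, 0],
  [-0.4, 0, 0],
  [-0.6, 0, 0],
  [-0.8, 0, 0],
  [-0.8, 0, 0],
  [-0.8, 0, 0],
  [-0.5, -0.5, 0],
  [0, -0.5, 0],
], yaw=[0, 0, 0, 0, 0, 0, 0, 0])

```text
time: 23.7
tool_pos: [0.4921, -0.3382, 0.1865]
orientation: [[0.088, 0.987, -0.137], [-0.011, -0.137, -0.991], [-0.996, 0.089, -0.002]]
contact_force: [0.1, 0.3, -0.7]
opening: 1.001
```

>>> arm_command([
  [0, -0.8, 0],
  [0, -0.8, 0],
  [0, -0.5, 0],
  [0, 0, 0],
  [0, 0, 0],
  [0, 0, 0],
  [0, 0, 0],
  [0, 0, 0],
], yaw=[0, 0, 0, 0, 0, 0, 0, 0])

```text
time: 24.7
tool_pos: [0.4088, -0.3266, 0.1861]
orientation: [[0.095, 0.986, -0.136], [-0.017, -0.135, -0.991], [-0.995, 0.097, 0.004]]
contact_force: [-0.2, -0.3, -0.1]
opening: 0.994
```

```bash
python3 - <<'E'
from h import *
save('wrist','w4.png'); save('side','s6.png');save('top','t6.png')
E
```

```text
(no output)
```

View pics/w4.png

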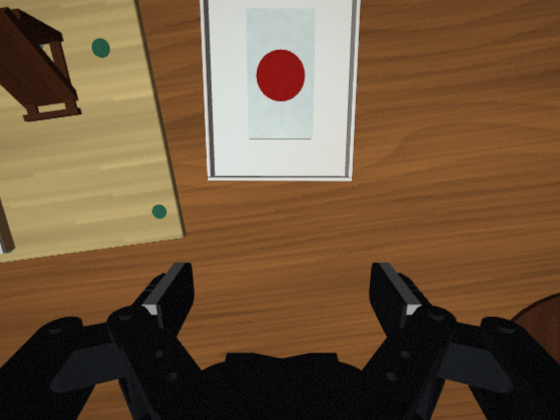

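View pics/s6.png

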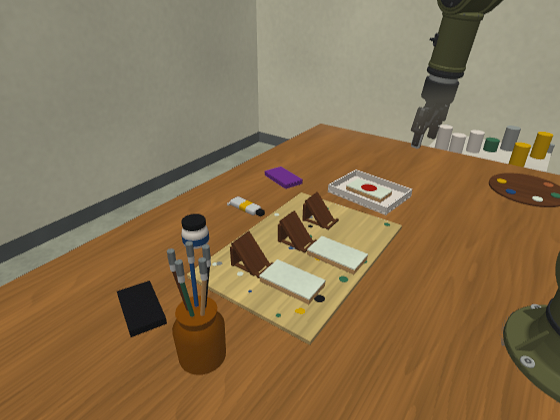

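View pics/t6.png

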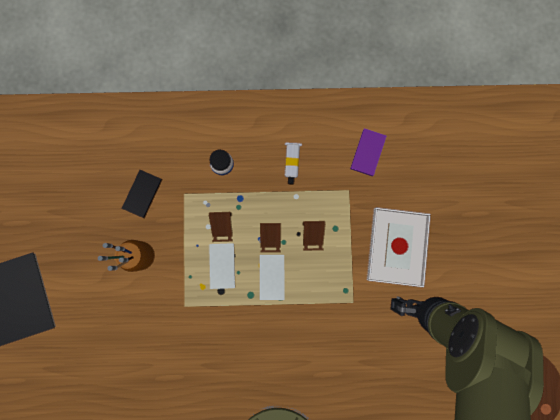

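The marked panel lies flat in the tray near its centre, with the disc at (400,246) in the top view. Both plain panels lie white side up on the board, at (222,266) and (272,277). The pot, tube and jar have not moved.

```bash
python3 - <<'E'
from h import *
print(r.hand_in(), r.read_state()['time'])
E
```

```text
the job is handed in; nothing more can be done
the job is handed in; nothing more can be done
```

I tipped all three panels over with the closed fingers. The one with the red disc was the one nearest the tray, and I gripped it across its width, set it down in the tray and let go once it touched the floor. I handed in just after 25 s of robot time, under the 69 s limit; the hand-in reports no verdict.

- **Marked panel:** in the last pictures it lies flat in the tray, disc up and near the tray's centre. It was placed within about 5 mm of the centre, going by the tool position.
- **Plain panels:** both lie flat on the board, white face up.
- **Bystanders:** the brush jar, paint pot and paint tube are where they were at the start.
- **Gripper:** it stood open and clear of everything, at z ≈ 0.19 m.

One thing was off. The tool's tilt drifted by about 5° over the moves, and the interface gives no way to correct it. It barely changed between gripping and releasing, so the panel still went down almost level. No checks failed or disagreed.

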